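# Close down the spark stand

## Robot

A 7-joint arm with a two-finger parallel gripper is mounted at the origin on the work surface. World frame = base frame: x ahead of the robot, y to its left, z up, the work surface at z = 0. Lengths are in m, angles in rad, forces in N, time in s.
With the tool pointing down it reaches from about 0.35 to 0.9 m from the base axis. Payload 7.2 kg.
Tool frame: the origin (TCP) lies at the centre of the arm's flange, where the gripper is bolted on; the fingertips stand 182 mm ahead of it and the grasp point (between the pads) lies 163 mm ahead of it (manip.tips_ahead is the distance from the TCP to the fingertips, in m); z points along the fingers, y is the direction in which the jaws open and shut (so a half turn about z gives the same grasp; the last joint's range is limited). The gripper opens to 88 mm and grips with 3 to 60 N. Pads are 20 mm wide; open, the fingers measure 115 mm over their backs; the gripper's body (75 mm by 178 mm) begins 61 mm behind the grasp point.
Start: joints at [1.218, 0.411, -0.013, 1.596, 0.006, 1.134, -0.082], TCP at [0.176, -0.6, 0.405] pointing down, gripper open.
Joint ranges: [-2.95, 2.95], [-0.29, 1.99], [-1.47, 1.44], [0.14, 2.54], [-1.03, 4.17], [0.13, 1.85], [-2.86, 2.86]. Speed limits (rad/s): [2.39, 2.39, 3.01, 3.01, 3.14, 3.14, 3.14].

## Interface

Orientations are given as a unit quaternion [w, x, y, z].
In Python, from station import monitor, cams, manip gives the robot as it stands.
- The arm moves only by the tool jog_arm, never from a script. Its argument "motion" is a list of rows, each a list of 3 entries, a list of its own where there are three numbers: the shift along the tool's x, y, z normalised to -1 to 1, where 1 is 0.025 m, then the turn, a rotation vector about the tool's x, y, z normalised to -1 to 1, where 1 is 0.15 rad, then the closure in counts, from 0 (fully open) to 255 (shut). In form: [[[tx, ty, tz], [ax, ay, az], hand], ...]. A call has 1 to 8 rows; each row shifts and turns the commanded pose from where the row before left it, along the tool's axes as they then stand; what a row does not reach is not made up. A row lasts 1/8 s, in which the tool goes at most 62.5 mm and 10.7 degrees, less where a joint would pass 70% of its speed; a pose out of reach is approached as far as the arm can. A call with a number of a shift or a turn outside -1 to 1 is refused whole. A call with a gripper value outside its range is refused whole. The fingers move at their own pace and stop on an object; "squeeze" is the grip in N (left out, the last holds). Time passes only in rows, so rows that do not move let the fingers close. It gives the time, the measured TCP pose, the force and the opening at its end, in the units of the state.
- monitor.get_state(): the state, without advancing time (a new reading comes with each control period).
- cams.snapshot(name): name is "scene" or "top" or "wrist"; returns (picture, depth): 384x512x3 uint8, blue, green, red; 384x512 float32, m along the optical axis (not along the pixel's ray), 0 where there is no reading.
- cams.calibration(name): a dict with "camera_matrix" (3x3 intrinsics, pixels), "camera_from_world" (4x4, takes a point from world to camera coordinates); the wrist camera has in their place "mount" (4x4, takes a point from camera to tool coordinates, whose origin is the TCP and whose axes are the flange's). Camera axes: x right, y down, z forward; pixel columns grow to the right and rows downward; lengths in m; the calibration is good to about 2 mm. A picture is of the moment at which its call begins: read the wrist's pose just before it. calibration takes no time and is no camera call.
- manip.finish_job(): hands the job in, once; it reports no verdict.
The state is a dict: "clock": time; "joint_positions": joint angles; "qvel": joint speeds; "tau": joint torques, N m; "position": TCP position; "orientation": TCP orientation; "force": force on the tool from outside, world axes, zero at the start; "ft_torque": the same for the moment, N m; "finger_gap": finger opening in m.
Only numpy, scipy, OpenCV 4.12 (cv2) and the standard library are available. Lean on these libraries where they do the work, as an engineer would, in place of code of your own. Each camera call takes 0.05 s, during which the arm holds its last target. There are 200 camera calls.

## Task

Close down the metal-analysis stand. First shut off the argon while the long check sample still covers the spark hole: turn the lever knob on the gas block fully clockwise (seen from above) to its end stop. Then take the long check sample off the stand and set it down gently, flat, in its own long tray in the sample rack; leave the round regulator knob and everything else as they are.

Things in the scene. Friction and masses are not known exactly. Their poses are not given: they have to be found in the camera images.
- argon (a joint): Angle of the argon lever knob, rad: 0 at the fully clockwise end stop (shut off), growing anticlockwise seen from above, 2.6 at the fully open stop. It starts 1.1 to 2.3 rad from the off stop, stays where it is left, and takes about 0.22 N m to turn (some 3 N at 70 mm from the axis).
- argon_axis (a point): Point on the vertical axis of the argon lever knob, at mid-height of its lever (59 mm above the work surface). The knob is a black round hub, 60 mm across, top 68 mm up, with one radial black lever with a white line along its top: it reaches 90 mm from the axis, is 14 mm thick, underside 46 mm and top 72 mm above the work surface.
- argon_tip (a point): Middle of the outer end of that lever, 90 mm from the axis and at the same height: the direction from argon_axis to here is the lever's direction.
- gas_block: Fixed grey gas block, 34 mm high, carrying both knobs; -62 to +138 mm in x, +-65 mm in y from its origin, which lies at the work surface under the lever knob's axis; x away from the robot at yaw 0. White dial, black wedge scale (thin = off). Two 10 mm steel stop pins, tops 60 mm up, 47 mm from the axis, beside the lever's end positions. At off the lever points 105 deg anticlockwise from x.
- regulator (a joint): Angle (rad) of the round knurled steel regulator knob, 42 mm across, top 66 mm above the work surface, on the gas block 110 mm along its x from the lever knob's axis. It turns easily. Leave it alone.
- spark_hole (a point): Centre of the 18 mm black spark hole, in the top of the dark steel plate (60 mm above the work surface) of the fixed spark stand. The stand's grey casting is 150 x 150 mm around this point; a blue housing 120 mm high (with a parked clamp arm up to 203 mm) begins 85 mm behind it in +x and is 150 mm wide.
- check_sample: The long check sample: loose plain aluminium bar 100 x 36 x 40 mm high, about 0.4 kg, lying on the spark plate over the hole. Origin at the centre of its underside; x along its length, y across its 36 mm width, z up.
- slot_long: The check sample's own tray, fixed in the rack: the longest of the three grey trays, 124 x 60 mm outside, tagged with a white plate bearing a long black bar. Its pocket is 112 x 48 mm, open above; walls 6 mm thick, rim 8 mm above the pocket floor. Origin at the centre of its underside (8 mm above the work surface); x along its length, the tag at -x.
- slot_long_floor (a point): Centre of the pocket floor of the long tray (14 mm above the work surface), axes as the tray's.
- slot_short: Fixed grey tray 84 x 60 x 14 mm high for the short sample, empty, tag with a short black bar; not the check sample's. Origin at the centre of its underside, x along its length. The three trays stand side by side 80 mm apart in any order.
- slot_round: Fixed round grey tray, 74 mm across, 14 mm high, holding the disc sample; tag with a black dot. Origin at the centre of its underside.
- rack: Fixed wooden board of the sample rack, 185 x 250 x 8 mm high, under the three trays. Origin at the centre of its underside. Rack and gas block are either side of the stand, and which is left or right changes.
- short_sample: Short aluminium bar, 60 x 36 x 40 mm high, on the table in front of the stand. Origin at the centre of its underside. Bystander, loose: leave it where it is.
- disc_sample: Aluminium disc, 56 mm across, 40 mm high, in the round tray. Origin at the centre of its underside. Bystander, loose: leave it where it is.
- wash_bottle: White bottle, 64 mm across, 150 mm high. Origin at the centre of its underside. Bystander, loose: leave it where it is.
- grit_jar: Amber jar, 70 mm across, 80 mm high. Origin at the centre of its underside. Bystander, loose: leave it where it is.
- brush: Hand brush, 190 mm long, lying along its x. Origin at its underside, near the middle. Bystander, loose: leave it where it is.
- wrench: Steel wrench, 180 mm long, lying along its x. Origin at its underside, near the middle. Bystander, loose: leave it where it is.
Mind the look-alikes: they are no part of the job. Leave any black, turquoise or yellow look-alike of the check_sample alone.

How it is judged:
By the outcome, as a careful person would: the job done as asked, in the order asked, and still so for the second after the job is handed in, with the robot touching nothing.
It also fails if it takes over 58 s, if anything falls off the work surface, if the arm or the gripper's body presses on something with over 40 N, if the wrist force passes 120 N, or if a joint passes its speed limit or range.

## Working session

There is one attempt and no reset: what is moved stays moved. The work goes in short steps, Python scripts to look and compute and a tool call to move; the robot and the scene stay as the last step left them, time stands still between calls to the robot, and variables do not carry over. Pictures are saved under pics/ and viewed, about 8 in all and at most 12, crops included, and the job is handed in when it is done.

Besides the shell and the picture viewer there is one more tool, called after "Emit:" in YAML: its name, and indented under it one key for each argument. jog_arm: Moves the arm, as the interface text tells. Its arguments: {"type":"object","properties":{"motion":{"type":"array"},"squeeze":{"type":"number"}},"required":["motion"]}

```bash
ls; mkdir -p pics; cat > h.py <<'E'
import numpy as np, cv2
from station import monitor, cams, manip
def snap(n,f):
    p,d=cams.snapshot(n); cv2.imwrite('pics/%s.png'%f,p); np.save('pics/%s.npy'%f,d); return p,d
def world(n,d,u,v,T=None):
    c=cams.calibration(n);K=c["camera_matrix"]
    z=d[int(v),int(u)]; pc=np.append(np.linalg.inv(K)@[u,v,1]*z,1)
    M=np.linalg.inv(c["camera_from_world"]) if T is None else T@c["mount"]
    return (M@pc)[:3]
E
python3 - <<'E'
from h import *
np.set_printoptions(precision=3,suppress=True)
print(monitor.get_state())
p,d=snap('top','top0'); q,e=snap('scene','scene0')
cv2.imwrite('pics/top0b.png',cv2.resize(p,(800,600),interpolation=cv2.INTER_CUBIC))
for n in('top','scene'):print(cams.calibration(n))
E
```

```text
pics
{'clock': 0.0, 'joint_positions': array([ 1.218,  0.412, -0.013,  1.597,  0.006,  1.134, -0.082]), 'qvel': array([ 0.   , -0.001, -0.001, -0.001,  0.001, -0.002, -0.001]), 'tau': array([  0.001, -58.795,   0.642, -29.107,  -0.054,   0.019,   0.   ]), 'position': array([ 0.176, -0.6  ,  0.404]), 'orientation': array([-0.001,  0.99 ,  0.142, -0.   ]), 'force': array([-0.105, -0.534, -0.258]), 'ft_torque': array([ 0.058, -0.013,  0.035]), 'finger_gap': 0.08789205501867549}
{'camera_matrix': array([[485.915,   0.   , 260.756],
       [  0.   , 485.915, 198.558],
       [  0.   ,   0.   ,   1.   ]]), 'camera_from_world': array([[-0.004, -1.   , -0.005, -0.005],
       [-0.979,  0.005, -0.204,  0.551],
       [ 0.204,  0.004, -0.979,  1.17 ],
       [ 0.   ,  0.   ,  0.   ,  1.   ]])}
{'camera_matrix': array([[471.754,   0.   , 262.077],
       [  0.   , 471.754, 193.24 ],
       [  0.   ,   0.   ,   1.   ]]), 'camera_from_world': array([[-0.748,  0.664, -0.011,  0.4  ],
       [ 0.384,  0.419, -0.822, -0.147],
       [-0.541, -0.62 , -0.569,  1.504],
       [ 0.   ,  0.   ,  0.   ,  1.   ]])}
```

View pics/top0b.png

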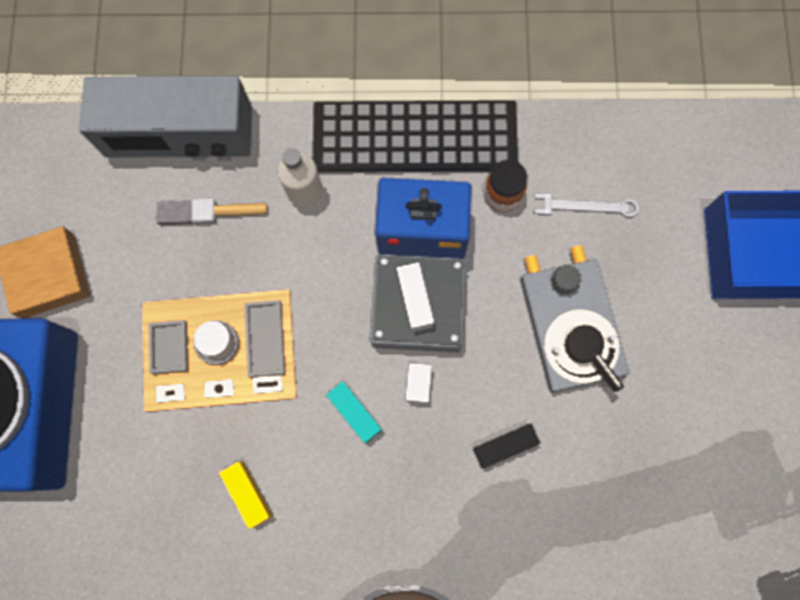

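View pics/scene0.png

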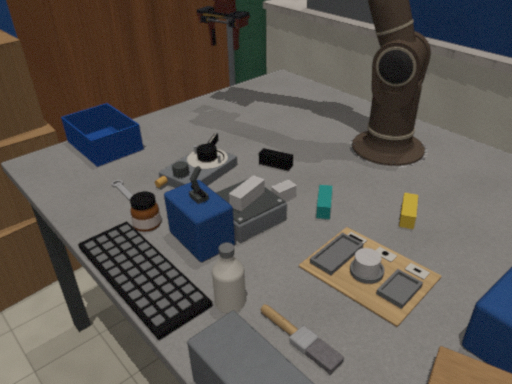

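The top view shows the check sample as the pale bar on the plate at (415,297). Its look-alikes are the short bar (419,383), turquoise (353,411), yellow (245,494) and black (506,446). The lever hub is at (583,343) with its tip at (617,383), and the regulator is at (567,278). The long tray is at (265,338), with the long-bar tag at (266,384). All pixels are in the 800x600 picture. Next I'll measure with depth.

```bash
cat >> h.py <<'E'
def cloud(n,d,T=None):
    c=cams.calibration(n);K=c["camera_matrix"];h,w=d.shape
    u,v=np.meshgrid(np.arange(w),np.arange(h))
    P=np.stack([(u-K[0,2])/K[0,0]*d,(v-K[1,2])/K[1,1]*d,d,np.ones_like(d)],-1)
    M=np.linalg.inv(c["camera_from_world"]) if T is None else T@c["mount"]
    return (P@M.T)[...,:3]
def rect(pts):
    (c,s,a)=cv2.minAreaRect((pts[:,:2]*1000).astype(np.float32))
    return np.round(c,1),np.round(s,1),round(a,1)
E
python3 - <<'E'
from h import *
np.set_printoptions(precision=4,suppress=True)
p=cv2.imread('pics/top0.png');d=np.load('pics/top0.npy');W=cloud('top',d)
def box(x0,y0,x1,y1):
    s=np.zeros(d.shape,bool); s[int(y0/1.5625):int(y1/1.5625),int(x0/1.5625):int(x1/1.5625)]=1; return s&(d>0)
Z=W[...,2]
m=box(385,255,450,345)&(Z>.092)&(Z<.11);print('sample',rect(W[m]),W[m].mean(0),m.sum())
m=box(372,255,468,350)&(Z>.052)&(Z<.068);print('plate',rect(W[m]),Z[m].mean())
m=box(405,362,435,405)&(Z>.03);print('short',rect(W[m]),Z[m].mean())
g=p.max(2)
m=box(535,310,630,395)&(Z>.0635)&(Z<.085);print('knob',rect(W[m]),Z[m].mean(),m.sum())
P=W[m]; 
for n,(u,v) in dict(hub=(583,343),tip=(617,384),reg=(567,278),bl=(556,390),br=(626,374),tl=(524,270),traytl=(249,303),traytr=(281,303),traybl=(249,376),traybr=(282,374),tag=(266,384),black=(506,446),bottle=(293,158)).items():
    print(n,world('top',d,u/1.5625,v/1.5625))
m=box(230,290,295,380)&(Z>.0175)&(Z<.03);print('tray',rect(W[m]),m.sum())
a=cv2.resize(p[150:265,325:410],(595,805)[:2] if 0 else (444,600),interpolation=cv2.INTER_CUBIC)
b=cv2.resize(p[185:270,85:195],(356,275),interpolation=cv2.INTER_CUBIC)
c=cv2.resize(p[155:265,230:300],(207,325),interpolation=cv2.INTER_CUBIC)
o=np.zeros((600,800,3),np.uint8);o[:,:444]=a;o[:275,444:]=b;o[275:,444:651]=c
cv2.imwrite('pics/crop0.png',o)
E
```

```text
sample (array([568.2, -18.5]), array([101.5,  36.2]), 13.2) [ 0.5671 -0.0185  0.1008] 595
plate (array([569. , -24.1]), array([149.3, 150.3]), 86.7) 0.06042035865543236
short (array([437.6, -23.6]), array([35.8, 60.7]), 84.6) 0.04087866365932875
knob (array([ 481.6, -308.2]), array([119.1,  74.7]), 55.7) 0.0701877911003454 607
hub [ 0.4937 -0.2845  0.0734]
tip [ 0.4288 -0.3344  0.0726]
reg [ 0.601  -0.2655  0.0677]
bl [ 0.4233 -0.2453  0.039 ]
br [ 0.449  -0.3601  0.0349]
tl [ 0.6328 -0.2072 -0.0009]
traytl [0.5754 0.2597 0.0085]
traytr [0.5744 0.2051 0.0117]
traybl [0.4499 0.2516 0.0243]
traybr [0.4541 0.1993 0.0148]
tag [0.4381 0.2257 0.012 ]
black [ 0.3351 -0.162   0.0424]
bottle [0.7739 0.1687 0.1527]
tray (array([511.7, 244.3]), array([127.7,  87.2]), 4.5) 520
```

View pics/crop0.png

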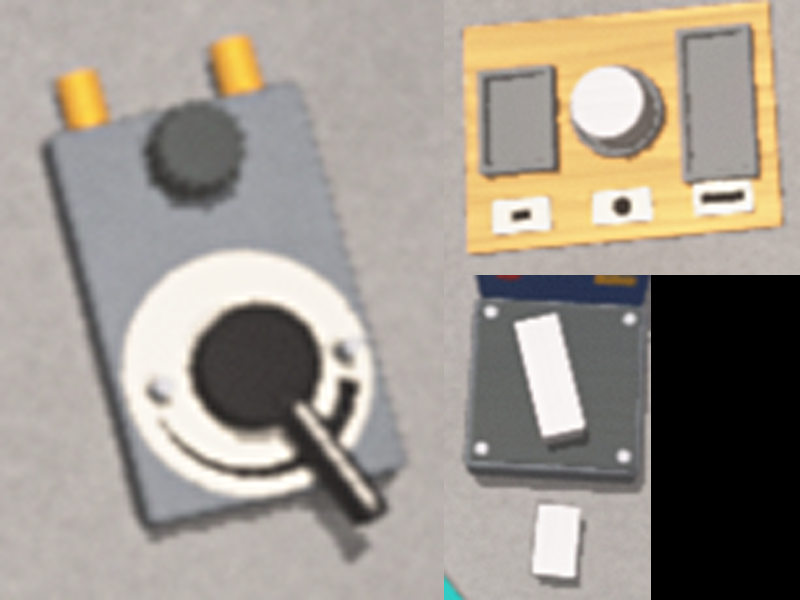

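The crop confirms it: the bare bar over the plate is the check sample, and the long tray carries the long-bar tag. The lever is at bottom right by the thick end of the wedge (open), and the thin off end is at the left pin (158,390).

```bash
cat >> h.py <<'E'
def onz(n,u,v,z,T=None):
    c=cams.calibration(n);K=c["camera_matrix"]
    M=np.linalg.inv(c["camera_from_world"]) if T is None else T@c["mount"]
    r=M[:3,:3]@np.linalg.inv(K)@[u,v,1.];o=M[:3,3];return o+r*(z-o[2])/r[2]
def tcp():
    from scipy.spatial.transform import Rotation as R
    s=monitor.get_state();q=s['orientation'];T=np.eye(4);T[:3,:3]=R.from_quat(np.r_[q[1:],q[0]]).as_matrix();T[:3,3]=s['position'];return T,s
E
python3 - <<'E'
from h import *
np.set_printoptions(precision=4,suppress=True)
A=lambda u,v,z:onz('top',325+u/5.22,150+v/5.22,z)
B=lambda u,v,z:onz('top',85+(u-444)/3.236,185+v/3.236,z)
h=A(257,367,.068);t=A(375,510,.072);r=A(196,152,.066);print('hub',h,'tip',t,'reg',r)
yaw=np.arctan2(*(r-h)[1::-1]);la=np.arctan2(*(t-h)[1::-1]);print('yaw',np.degrees(yaw),'lever',np.degrees(la)%360,np.hypot(*(t-h)[:2]),np.hypot(*(r-h)[:2]))
print('pins',A(158,390,.06),A(347,350,.06))
q=[B(677,33,.022),B(750,27,.022),B(757,178,.022),B(684,183,.022)]
print('tray',np.mean(q,0),rect(np.array(q)),B(722,197,.012))
T,s=tcp();print(T); print(cams.calibration('wrist'))
E
```

```text
hub [ 0.4926 -0.2884  0.068 ] tip [ 0.4241 -0.3391  0.072 ] reg [ 0.5983 -0.2649  0.066 ]
yaw 12.567489524155649 lever 216.4669222282311 0.08518968943333677 0.10827065742730832
pins [ 0.4831 -0.2426  0.06  ] [ 0.5019 -0.3337  0.06  ]
tray [0.5105 0.2286 0.022 ] (array([510.3, 228.6]), array([122.5,  58.9]), 4.5) [0.4377 0.224  0.012 ]
[[ 0.9597  0.281  -0.0005  0.1755]
 [ 0.281  -0.9597  0.0013 -0.5996]
 [-0.0001 -0.0014 -1.      0.4039]
 [ 0.      0.      0.      1.    ]]
{'camera_matrix': array([[284.9849,   0.    , 252.8316],
       [  0.    , 284.9849, 193.2342],
       [  0.    ,   0.    ,   1.    ]]), 'mount': array([[-0.0005, -0.9653, -0.2611,  0.0717],
       [ 1.    , -0.0006,  0.0004,  0.0003],
       [-0.0005, -0.2611,  0.9653,  0.0205],
       [ 0.    ,  0.    ,  0.    ,  1.    ]])}
```

```bash
cat >> h.py <<'E'
import sys
def plan(way,start=None):
    """way: list of (x,y,z,yawdeg,n) ; prints rows in tool units (tool kept pointing down)"""
    T,s=tcp()
    p=T[:3,3].copy();y=np.arctan2(T[1,0],T[0,0])
    if start is not None: p=np.array(start[:3]);y=np.radians(start[3])
    print('now',p.round(4),np.degrees(y).round(2),'t',s['clock'],'F',s['force'].round(1),'gap',round(s['finger_gap'],4),'q7',s['joint_positions'][6].round(2),'tilt',T[:2,2].round(4))
    for x,yy,z,yd,n in way:
        p0=p.copy();y0=y;g=np.array([x,yy,z]);dy=np.radians(yd)-y0
        for i in range(n):
            q=p0+(g-p0)*(i+1)/n;yn=y0+dy*(i+1)/n;d=q-p
            c,sn=np.cos(y),np.sin(y)
            print(np.round([(c*d[0]+sn*d[1])/.025,(sn*d[0]-c*d[1])/.025,-d[2]/.025],2).tolist(),round(-(yn-y)/.15,2))
            p=q;y=yn
        print('--')
E
python3 - <<'E'
from h import *
plan([(.4315,-.3336,.404,36.5,15),(.4315,-.3336,.232,36.5,8)])
E
```

```text
now [ 0.1755 -0.5996  0.4039] 16.32 t 0.1 F [-0.3 -0.2  0.1] gap 0.0878 q7 -0.08 tilt [-0.0005  0.0013]
[0.85, -0.49, -0.0] -0.16
[0.87, -0.47, -0.0] -0.16
[0.88, -0.45, -0.0] -0.16
[0.89, -0.43, -0.0] -0.16
[0.9, -0.41, -0.0] -0.16
[0.91, -0.39, -0.0] -0.16
[0.91, -0.36, -0.0] -0.16
[0.92, -0.34, -0.0] -0.16
[0.93, -0.32, -0.0] -0.16
[0.94, -0.3, -0.0] -0.16
[0.94, -0.28, -0.0] -0.16
[0.95, -0.25, -0.0] -0.16
[0.96, -0.23, -0.0] -0.16
[0.96, -0.21, -0.0] -0.16
[0.97, -0.19, -0.0] -0.16
--
[0.0, 0.0, 0.86] -0.0
[0.0, 0.0, 0.86] -0.0
[0.0, 0.0, 0.86] -0.0
[0.0, 0.0, 0.86] -0.0
[0.0, 0.0, 0.86] -0.0
[0.0, 0.0, 0.86] -0.0
[0.0, 0.0, 0.86] -0.0
[0.0, 0.0, 0.86] -0.0
--
```

Emit:
jog_arm:
  motion:
    - [[0.85,-0.49,0],[0,0,-0.16],0]
    - [[0.87,-0.47,0],[0,0,-0.16],0]
    - [[0.88,-0.45,0],[0,0,-0.16],0]
    - [[0.89,-0.43,0],[0,0,-0.16],0]
    - [[0.9,-0.41,0],[0,0,-0.16],0]
    - [[0.91,-0.39,0],[0,0,-0.16],0]
    - [[0.91,-0.36,0],[0,0,-0.16],0]
    - [[0.92,-0.34,0],[0,0,-0.16],0]
  squeeze: 20

```text
clock: 1.1
position: [0.3131, -0.4563, 0.4047]
orientation: [0.0, 0.972, 0.237, 0.0]
force: [-0.1, -0.3, 0.0]
finger_gap: 0.0873
```

Emit:
jog_arm:
  motion:
    - [[0.93,-0.32,0],[0,0,-0.16],0]
    - [[0.94,-0.3,0],[0,0,-0.16],0]
    - [[0.94,-0.28,0],[0,0,-0.16],0]
    - [[0.95,-0.25,0],[0,0,-0.16],0]
    - [[0.96,-0.23,0],[0,0,-0.16],0]
    - [[0.96,-0.21,0],[0,0,-0.16],0]
    - [[0.97,-0.19,0],[0,0,-0.16],0]
    - [[0,0,0],[0,0,0],0]

```text
clock: 2.1
position: [0.4324, -0.3307, 0.4046]
orientation: [-0.0, 0.948, 0.319, 0.0]
force: [0.5, 0.9, 0.6]
finger_gap: 0.0879
```

```bash
python3 - <<'E'
from h import *
plan([(.4315,-.3336,.404,36.5,1),(.4315,-.3336,.232,36.5,8)])
p,d=snap('wrist','w1')
E
```

```text
now [ 0.4324 -0.3307  0.4046] 37.18 t 2.1 F [0.5 0.9 0.6] gap 0.0879 q7 -0.43 tilt [0.0005 0.0007]
[-0.1, 0.07, 0.03] 0.08
--
[0.0, 0.0, 0.86] -0.0
[0.0, 0.0, 0.86] -0.0
[0.0, 0.0, 0.86] -0.0
[0.0, 0.0, 0.86] -0.0
[0.0, 0.0, 0.86] -0.0
[0.0, 0.0, 0.86] -0.0
[0.0, 0.0, 0.86] -0.0
[0.0, 0.0, 0.86] -0.0
--
```

View pics/w1.png

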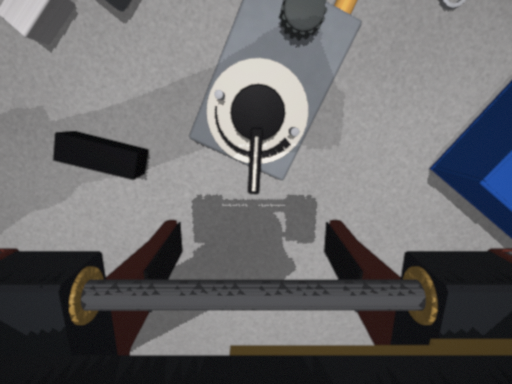

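The hub is at (257,111) and the lever tip at (253,191), roughly centred between the fingers. The off pin is at (219,96).

```bash
python3 - <<'E'
from h import *
T,s=tcp()
h=onz('wrist',257,111,.068,T);t=onz('wrist',253.5,190,.072,T);r=onz('wrist',303,12,.066,T)
print(h,t,r,np.degrees(np.arctan2(*(t-h)[1::-1]))%360,np.degrees(np.arctan2(*(r-h)[1::-1])),np.hypot(*(t-h)[:2]))
print(onz('wrist',219,96,.06,T))
E
```

```text
[ 0.49564054 -0.28975994  0.068     ] [ 0.42480679 -0.33854288  0.072     ] [ 0.59772883 -0.26921373  0.066     ] 214.55504187564196 11.37928784778322 0.0860069431887914
[ 0.48352283 -0.24765251  0.06      ]
```

Emit:
jog_arm:
  motion:
    - [[-0.08,0.08,0.86],[0,0,0.15],0]
    - [[0,0,0.86],[0,0,0],0]
    - [[0,0,0.86],[0,0,0],0]
    - [[0,0,0.86],[0,0,0],0]
    - [[0,0,0.86],[0,0,0],0]
    - [[0,0,0.86],[0,0,0],0]
    - [[0,0,0.86],[0,0,0],0]
    - [[0,0,0.86],[0,0,0],0]

```text
clock: 3.15
position: [0.4295, -0.3367, 0.2319]
orientation: [0.0, 0.952, 0.305, -0.0]
force: [-0.1, -0.5, 0.4]
finger_gap: 0.0876
```

Emit:
jog_arm:
  motion:
    - [[0,0,0],[0,0,0],180]
    - [[0,0,0],[0,0,0],180]
    - [[0,0,0],[0,0,0],180]
    - [[0,0,0],[0,0,0],180]

```text
clock: 3.65
position: [0.4305, -0.3357, 0.2334]
orientation: [0.001, 0.952, 0.306, 0.0]
force: [0.4, -0.0, 0.1]
finger_gap: 0.0511
```

```bash
python3 - <<'E'
from h import *
H=np.array([.494,-.289])
w=[]
for a in np.linspace(215.5,117,14)[1:]:
    r=np.radians(a);w.append((H[0]+.076*np.cos(r),H[1]+.076*np.sin(r),.232,a-180,1))
plan(w)
E
```

```text
now [ 0.4305 -0.3357  0.2334] 35.65 t 3.65 F [ 0.4 -0.   0.1] gap 0.0511 q7 -0.51 tilt [ 0.001  -0.0009]
[0.14, -0.44, 0.06] 0.9
--
[0.03, -0.4, -0.0] 0.88
--
[0.03, -0.4, -0.0] 0.88
--
[0.03, -0.4, -0.0] 0.88
--
[0.03, -0.4, -0.0] 0.88
--
[0.03, -0.4, -0.0] 0.88
--
[0.03, -0.4, -0.0] 0.88
--
[0.03, -0.4, -0.0] 0.88
--
[0.03, -0.4, -0.0] 0.88
--
[0.03, -0.4, -0.0] 0.88
--
[0.03, -0.4, -0.0] 0.88
--
[0.03, -0.4, -0.0] 0.88
--
[0.03, -0.4, -0.0] 0.88
--
```

Emit:
jog_arm:
  motion:
    - [[0,0,0],[0,0,0],180]
    - [[0,0,0],[0,0,0],180]
    - [[0,0,0],[0,0,0],180]
    - [[0.1,-0.44,0],[0,0,0.9],180]
    - [[0.03,-0.4,0],[0,0,0.88],180]
    - [[0.03,-0.4,0],[0,0,0.88],180]
    - [[0.03,-0.4,0],[0,0,0.88],180]
    - [[0.03,-0.4,0],[0,0,0.88],180]

```text
clock: 4.65
position: [0.4171, -0.2868, 0.2327]
orientation: [0.001, 1.0, -0.023, -0.0]
force: [-1.0, -3.3, -1.4]
finger_gap: 0.0259
```

Emit:
jog_arm:
  motion:
    - [[0.03,-0.4,0],[0,0,0.88],180]
    - [[0.03,-0.4,0],[0,0,0.88],180]
    - [[0.03,-0.4,0],[0,0,0.88],180]
    - [[0.03,-0.4,0],[0,0,0.88],180]
    - [[0.03,-0.4,0],[0,0,0.88],180]
    - [[0.03,-0.4,0],[0,0,0.88],180]
    - [[0.03,-0.4,0],[0,0,0.88],180]
    - [[0,0,0],[0,0,0],180]

```text
clock: 5.65
position: [0.4509, -0.2266, 0.2325]
orientation: [0.0, 0.886, -0.463, -0.0]
force: [-0.2, 0.7, -0.8]
finger_gap: 0.0262
```

```bash
python3 - <<'E'
from h import *
H=np.array([.494,-.289])
w=[]
for a in (117,113,109):
    r=np.radians(a);w.append((H[0]+.076*np.cos(r),H[1]+.076*np.sin(r),.232,a-180,1))
plan(w);print(monitor.get_state()['ft_torque'])
E
```

```text
now [ 0.4509 -0.2266  0.2325] -55.15 t 5.65 F [-0.2  0.7 -0.8] gap 0.0262 q7 -2.05 tilt [-0.0004  0.    ]
[0.02, -0.4, 0.02] 0.91
--
[0.01, -0.21, -0.0] 0.47
--
[0.01, -0.21, -0.0] 0.47
--
[0.06382129 0.02743456 0.05530328]
```

Emit:
jog_arm:
  motion:
    - [[0.02,-0.4,0],[0,0,0.9],180]
    - [[0,-0.15,0],[0,0,0.33],180]
    - [[0,-0.12,0],[0,0,0.25],180]
    - [[0,0,0],[0,0,0],180]

```text
clock: 6.15
position: [0.4649, -0.2191, 0.2325]
orientation: [0.0, 0.829, -0.559, -0.0]
force: [-3.5, -0.5, -0.7]
finger_gap: 0.026
```

Emit:
jog_arm:
  motion:
    - [[0,-0.1,0],[0,0,0.1],180]
    - [[0,0,0],[0,0,0],180]

```text
clock: 6.4
position: [0.4657, -0.2192, 0.2323]
orientation: [0.001, 0.825, -0.565, -0.002]
force: [-8.4, -3.1, 4.1]
finger_gap: 0.0265
```

Emit:
jog_arm:
  motion:
    - [[0,-0.1,0],[0,0,0.1],180]
    - [[0,0,0],[0,0,0],180]

```text
clock: 6.65
position: [0.4664, -0.2192, 0.2321]
orientation: [0.002, 0.82, -0.572, -0.003]
force: [-15.1, -6.7, 8.1]
finger_gap: 0.0262
```

Force rose to 16 N with no further motion, so the lever is at its stop. Backing off to centre the fingers, then rising.

Emit:
jog_arm:
  motion:
    - [[0,0.33,0],[0,0,-0.2],180]
    - [[0,0,0],[0,0,0],180]
    - [[0,0,-0.5],[0,0,0],180]
    - [[0,0,-1],[0,0,0],180]
    - [[0,0,-1],[0,0,0],0]
    - [[0,0,-1],[0,0,0],0]
    - [[0,0,-1],[0,0,0],0]
    - [[0,0,-1],[0,0,0],0]

```text
clock: 7.65
position: [0.4626, -0.2196, 0.3721]
orientation: [-0.0, 0.829, -0.559, 0.001]
force: [0.1, 0.0, -0.1]
finger_gap: 0.0622
```

```bash
python3 - <<'E'
from h import *
plan([(.5,-.02,.37,13,14)])
p,d=snap('top','top1');q,e=snap('wrist','w2')
o=np.zeros((600,800,3),np.uint8);o[:,:444]=cv2.resize(p[150:265,325:410],(444,600),interpolation=cv2.INTER_CUBIC)
o[:267,444:]=cv2.resize(q,(356,267));cv2.imwrite('pics/crop1.png',o)
E
```

```text
now [ 0.4626 -0.2196  0.3721] -67.95 t 7.65 F [ 0.1  0.  -0.1] gap 0.0622 q7 -2.32 tilt [ 0.0017 -0.0003]
[-0.49, -0.31, 0.01] -0.67
[-0.45, -0.36, 0.01] -0.67
[-0.42, -0.4, 0.01] -0.67
[-0.37, -0.44, 0.01] -0.67
[-0.33, -0.48, 0.01] -0.67
[-0.28, -0.51, 0.01] -0.67
[-0.22, -0.54, 0.01] -0.67
[-0.17, -0.56, 0.01] -0.67
[-0.11, -0.57, 0.01] -0.67
[-0.05, -0.58, 0.01] -0.67
[0.01, -0.58, 0.01] -0.67
[0.06, -0.58, 0.01] -0.67
[0.12, -0.57, 0.01] -0.67
[0.18, -0.55, 0.01] -0.67
--
```

View pics/crop1.png

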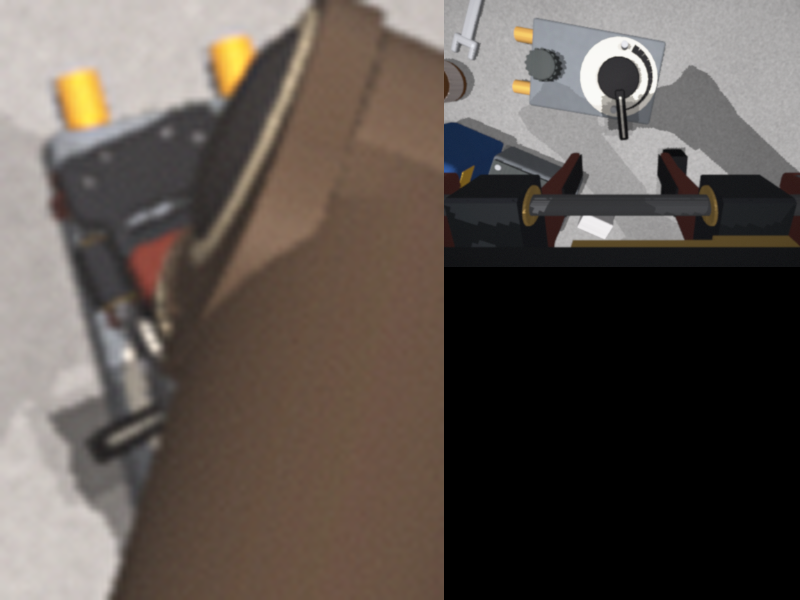

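```bash
python3 - <<'E'
from h import *
plan([(.5675,-.0185,.37,13.2,15)])
E
```

```text
now [ 0.4632 -0.2201  0.3736] -67.96 t 7.75 F [ 0.3 -0.2  0.8] gap 0.0709 q7 -2.32 tilt [ 0.006  -0.0015]
[-0.39, -0.46, 0.01] -0.63
[-0.35, -0.49, 0.01] -0.63
[-0.3, -0.53, 0.01] -0.63
[-0.25, -0.55, 0.01] -0.63
[-0.2, -0.57, 0.01] -0.63
[-0.14, -0.59, 0.01] -0.63
[-0.09, -0.6, 0.01] -0.63
[-0.03, -0.6, 0.01] -0.63
[0.03, -0.6, 0.01] -0.63
[0.09, -0.6, 0.01] -0.63
[0.14, -0.59, 0.01] -0.63
[0.2, -0.57, 0.01] -0.63
[0.25, -0.55, 0.01] -0.63
[0.3, -0.53, 0.01] -0.63
[0.35, -0.49, 0.01] -0.63
--
```

Emit:
jog_arm:
  motion:
    - [[-0.39,-0.46,0],[0,0,-0.63],0]
    - [[-0.35,-0.49,0],[0,0,-0.63],0]
    - [[-0.3,-0.53,0],[0,0,-0.63],0]
    - [[-0.25,-0.55,0],[0,0,-0.63],0]
    - [[-0.2,-0.57,0],[0,0,-0.63],0]
    - [[-0.14,-0.59,0],[0,0,-0.63],0]
    - [[-0.09,-0.6,0],[0,0,-0.63],0]
    - [[-0.03,-0.6,0],[0,0,-0.63],0]

```text
clock: 8.75
position: [0.5179, -0.1117, 0.3698]
orientation: [-0.0, 0.977, -0.212, -0.0]
force: [1.1, -0.4, 0.9]
finger_gap: 0.0877
```

Emit:
jog_arm:
  motion:
    - [[0.03,-0.6,0],[0,0,-0.63],0]
    - [[0.09,-0.6,0],[0,0,-0.63],0]
    - [[0.14,-0.59,0],[0,0,-0.63],0]
    - [[0.2,-0.57,0],[0,0,-0.63],0]
    - [[0.25,-0.55,0],[0,0,-0.63],0]
    - [[0.3,-0.53,0],[0,0,-0.63],0]
    - [[0.35,-0.49,0],[0,0,-0.63],0]
    - [[0,0,0],[0,0,0],0]

```text
clock: 9.75
position: [0.5667, -0.0174, 0.3697]
orientation: [-0.0, 0.993, 0.116, -0.0]
force: [0.9, 0.1, 0.0]
finger_gap: 0.0881
```

```bash
python3 - <<'E'
from h import *
plan([(.5675,-.0185,.37,13.2,1),(.5675,-.0185,.254,13.2,5)])
p,d=snap('wrist','w3');q,e=snap('top','top2')
o=np.zeros((600,800,3),np.uint8);o[:,:444]=cv2.resize(q[150:265,325:410],(444,600),interpolation=cv2.INTER_CUBIC)
o[:267,444:]=cv2.resize(p,(356,267));cv2.imwrite('pics/crop2.png',o)
E
```

```text
now [ 0.5667 -0.0174  0.3697] 13.32 t 9.75 F [0.9 0.1 0. ] gap 0.0881 q7 -1.42 tilt [-0.0003  0.0007]
[0.02, 0.05, -0.01] 0.01
--
[0.0, 0.0, 0.93] -0.0
[0.0, 0.0, 0.93] -0.0
[0.0, 0.0, 0.93] -0.0
[0.0, 0.0, 0.93] -0.0
[0.0, 0.0, 0.93] -0.0
--
```

View pics/crop2.png

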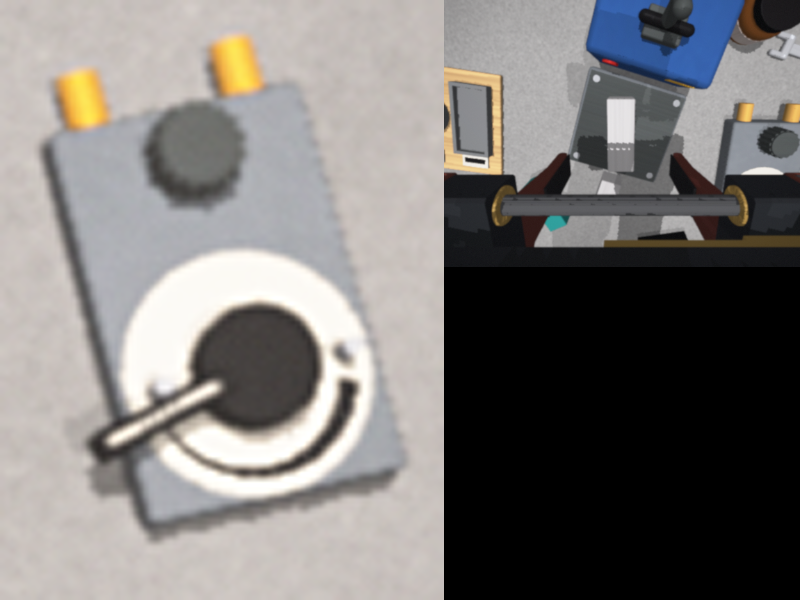

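The lever now lies against the off pin at the thin end of the scale, at about 117°. The regulator is unchanged. The wrist view has the sample centred and aligned between the fingers. Descending, with the tips kept 14 mm above the bar's underside so they clear the tray rim later.

Emit:
jog_arm:
  motion:
    - [[0.02,0.05,0.8],[0,0,0],0]
    - [[0,0,1],[0,0,0],0]
    - [[0,0,1],[0,0,0],0]
    - [[0,0,0.8],[0,0,0],0]
    - [[0,0,0.6],[0,0,0],0]
    - [[0,0,0.35],[0,0,0],0]
    - [[0,0,0],[0,0,0],0]
  squeeze: 30

```text
clock: 10.72
position: [0.5672, -0.02, 0.2561]
orientation: [0.0, 0.993, 0.115, -0.0]
force: [-0.3, 0.3, 0.3]
finger_gap: 0.0876
```

Emit:
jog_arm:
  motion:
    - [[0,0,0],[0,0,0],255]
    - [[0,0,0],[0,0,0],255]
    - [[0,0,0],[0,0,0],255]
    - [[0,0,0],[0,0,0],255]
    - [[0,0,0],[0,0,0],255]
    - [[0,0,0],[0,0,0],255]
    - [[0,0,0],[0,0,0],255]
    - [[0,0,0],[0,0,0],255]

```text
clock: 11.72
position: [0.5673, -0.0196, 0.2564]
orientation: [-0.0, 0.993, 0.115, -0.0]
force: [-1.3, 1.6, 1.7]
finger_gap: 0.0357
```

Emit:
jog_arm:
  motion:
    - [[0,0,-0.4],[0,0,0],255]
    - [[0,0,-0.8],[0,0,0],255]
    - [[0,0,-1],[0,0,0],255]
    - [[0,0,-1],[0,0,0],255]
    - [[0,0,-0.8],[0,0,0],255]

```text
clock: 12.35
position: [0.5672, -0.0201, 0.3577]
orientation: [0.0, 0.993, 0.115, 0.0]
force: [0.3, 0.1, -4.0]
finger_gap: 0.036
```

```bash
python3 - <<'E'
from h import *
plan([(.5105,.2286,.355,4.5,14)])
E
```

```text
now [ 0.5672 -0.0201  0.3577] 13.2 t 12.35 F [ 0.3  0.1 -4. ] gap 0.036 q7 -1.41 tilt [ 0.0003 -0.0003]
[0.0, -0.73, 0.01] 0.07
[-0.0, -0.73, 0.01] 0.07
[-0.01, -0.73, 0.01] 0.07
[-0.02, -0.73, 0.01] 0.07
[-0.03, -0.73, 0.01] 0.07
[-0.03, -0.73, 0.01] 0.07
[-0.04, -0.73, 0.01] 0.07
[-0.05, -0.73, 0.01] 0.07
[-0.06, -0.73, 0.01] 0.07
[-0.07, -0.73, 0.01] 0.07
[-0.07, -0.73, 0.01] 0.07
[-0.08, -0.72, 0.01] 0.07
[-0.09, -0.72, 0.01] 0.07
[-0.1, -0.72, 0.01] 0.07
--
```

Emit:
jog_arm:
  motion:
    - [[0,-0.5,0],[0,0,0.07],255]
    - [[0,-0.75,0],[0,0,0.07],255]
    - [[-0.01,-0.75,0],[0,0,0.07],255]
    - [[-0.02,-0.75,0],[0,0,0.07],255]
    - [[-0.03,-0.75,0],[0,0,0.07],255]
    - [[-0.03,-0.75,0],[0,0,0.07],255]
    - [[-0.04,-0.75,0],[0,0,0.07],255]
    - [[-0.05,-0.75,0],[0,0,0.07],255]

```text
clock: 13.35
position: [0.5344, 0.1218, 0.3552]
orientation: [0.0, 0.997, 0.073, -0.001]
force: [0.6, 0.3, -2.7]
finger_gap: 0.036
```

Emit:
jog_arm:
  motion:
    - [[-0.06,-0.75,0],[0,0,0.07],255]
    - [[-0.07,-0.75,0],[0,0,0.07],255]
    - [[-0.07,-0.75,0],[0,0,0.07],255]
    - [[-0.08,-0.75,0],[0,0,0.07],255]
    - [[-0.09,-0.75,0],[0,0,0.07],255]
    - [[-0.1,-0.65,0],[0,0,0.07],255]
    - [[0,0,0],[0,0,0],255]
    - [[0,0,0],[0,0,0],255]

```text
clock: 14.35
position: [0.5102, 0.2278, 0.3557]
orientation: [0.0, 0.999, 0.042, -0.0]
force: [1.2, -0.1, -3.5]
finger_gap: 0.0359
```

```bash
python3 - <<'E'
from h import *
plan([(.5105,.2286,.21,4.5,6)])
p,d=snap('wrist','w4')
cv2.imwrite('pics/w4b.png',cv2.resize(p[:300],(800,469),interpolation=cv2.INTER_CUBIC))
E
```

```text
now [0.5102 0.2278 0.3557] 4.8 t 14.35 F [ 1.2 -0.1 -3.5] gap 0.0359 q7 -2.04 tilt [-0.0009 -0.001 ]
[0.0, -0.01, 0.97] 0.01
[0.0, -0.01, 0.97] 0.01
[0.0, -0.01, 0.97] 0.01
[0.0, -0.01, 0.97] 0.01
[0.0, -0.01, 0.97] 0.01
[0.0, -0.01, 0.97] 0.01
--
```

View pics/w4b.png

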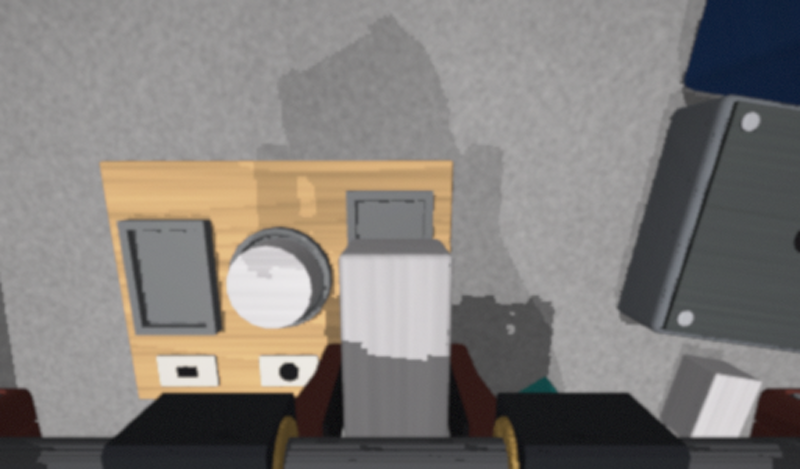

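```bash
python3 - <<'E'
from h import *
np.set_printoptions(precision=4,suppress=True)
T,s=tcp();f=1.5625
a=onz('wrist',347/f,192/f,.022,T);b=onz('wrist',433/f,191/f,.022,T)
c=onz('wrist',341/f,254/f,.2,T);e=onz('wrist',451/f,254/f,.2,T)
for q in(a,b,c,e):print(q, T[:3,:3].T@(q-T[:3,3]))
m=(a+b)/2;n=(a-b)[:2];y=np.arctan2(-n[0],n[1]) ;print('tray yaw',np.degrees(y),np.hypot(*n),'centre',m[:2]-.062*np.array([np.cos(y),np.sin(y)]))
m=(c+e)/2;n=(c-e)[:2];y=np.arctan2(-n[0],n[1]) ;print('bar yaw',np.degrees(y),np.hypot(*n),'centre',m[:2]-.05*np.array([np.cos(y),np.sin(y)]))
E
```

```text
[0.5723 0.2649 0.022 ] [ 0.0649 -0.0325  0.3338]
[0.5778 0.2064 0.022 ] [0.0655 0.0262 0.3339]
[0.5592 0.2477 0.2   ] [ 0.0504 -0.0163  0.1559]
[0.562  0.2141 0.2   ] [0.0504 0.0174 0.1559]
tray yaw 5.37392545658615 0.05876115868095783 centre [0.5133 0.2299]
bar yaw 4.718628670185445 0.03366585189179775 centre [0.5108 0.2268]
```

Emit:
jog_arm:
  motion:
    - [[0.06,-0.07,0.6],[0,0,0],255]
    - [[0,0,0.9],[0,0,0],255]
    - [[0,0,1],[0,0,0],255]
    - [[0,0,1],[0,0,0],255]
    - [[0,0,0.8],[0,0,0],255]
    - [[0,0,0.5],[0,0,0],255]
    - [[0,0,0.3],[0,0,0],255]
    - [[0,0,0],[0,0,0],255]

```text
clock: 15.4
position: [0.5118, 0.23, 0.2286]
orientation: [0.0, 0.999, 0.042, -0.0]
force: [0.7, -0.6, -3.2]
finger_gap: 0.0359
```

```bash
python3 - <<'E'
from h import *
plan([(.512,.2295,.2105,4.8,4)])
p,d=snap('wrist','w5');q,e=snap('scene','s5')
o=np.zeros((600,800,3),np.uint8);o[:300,:512]=p[:300];o[300:,:]=cv2.resize(q[200:335,280:460],(800,600))[:300] if 0 else 0
o[300:,:400]=cv2.resize(q[215:335,290:450],(400,300),interpolation=cv2.INTER_CUBIC)
cv2.imwrite('pics/w5b.png',o)
E
```

```text
now [0.5118 0.23   0.2286] 4.79 t 15.4 F [ 0.7 -0.6 -3.2] gap 0.0359 q7 -2.08 tilt [-0.0004 -0.0003]
[0.0, 0.01, 0.18] -0.0
[0.0, 0.01, 0.18] -0.0
[0.0, 0.01, 0.18] -0.0
[0.0, 0.01, 0.18] -0.0
--
```

View pics/w5b.png

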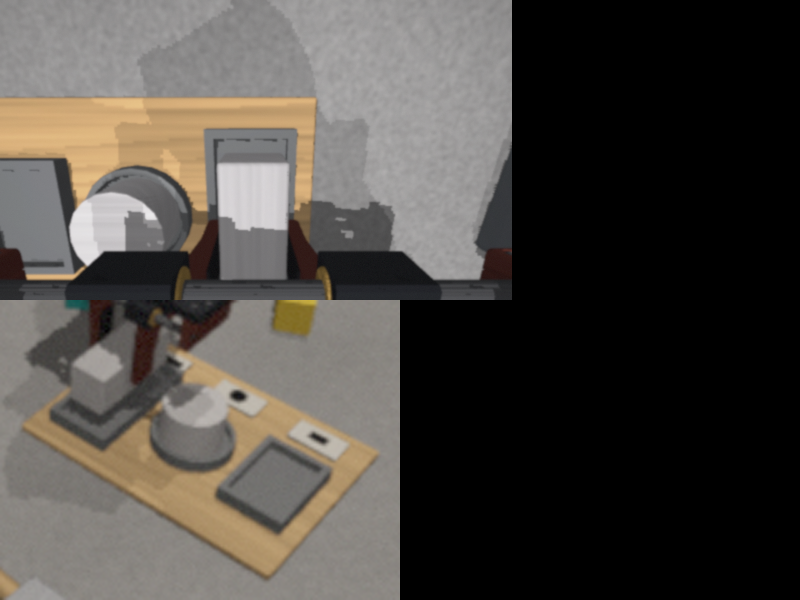

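```bash
python3 - <<'E'
from h import *
np.set_printoptions(precision=4,suppress=True)
T,s=tcp()
for u,v,z in((205,129,.022),(297,129,.022),(218,163,.0726),(289,163,.0726)):
    print(T[:3,:3].T@(onz('wrist',u,v,z,T)-T[:3,3]))
E
```

```text
[ 0.0639 -0.0303  0.2075]
[0.0638 0.0286 0.2075]
[ 0.05   -0.0165  0.1569]
[0.05   0.0177 0.1569]
```

Emit:
jog_arm:
  motion:
    - [[0.05,-0.06,0.1],[0,0,0],255]
    - [[0,0,0.2],[0,0,0],255]
    - [[0,0,0.16],[0,0,0],255]
    - [[0,0,0.1],[0,0,0],255]
    - [[0,0,0.06],[0,0,0],255]
    - [[0,0,0.04],[0,0,0],255]
    - [[0,0,0],[0,0,0],255]

```text
clock: 16.38
position: [0.5129, 0.2317, 0.2124]
orientation: [0.0, 0.999, 0.042, -0.0]
force: [0.2, -0.6, -2.1]
finger_gap: 0.036
```

Emit:
jog_arm:
  motion:
    - [[0,0,0.04],[0,0,0],255]
    - [[0,0,0.04],[0,0,0],255]
    - [[0,0,0],[0,0,0],255]
    - [[0,0,0],[0,0,0],255]

```text
clock: 16.88
position: [0.5129, 0.2318, 0.2104]
orientation: [-0.0, 0.999, 0.042, 0.0]
force: [0.4, -0.3, -2.1]
finger_gap: 0.0359
```

Emit:
jog_arm:
  motion:
    - [[0,0,0.04],[0,0,0],255]
    - [[0,0,0],[0,0,0],255]
    - [[0,0,0],[0,0,0],255]

```text
clock: 17.25
position: [0.5129, 0.2318, 0.2104]
orientation: [-0.0, 0.999, 0.042, 0.0]
force: [-3.9, -2.2, 7.9]
finger_gap: 0.0357
```

Contact is confirmed at +8 N. The disc stands 80 mm away, so I'll open only to about 46 mm before rising.

Emit:
jog_arm:
  motion:
    - [[0,0,-0.02],[0,0,0],255]
    - [[0,0,0],[0,0,0],125]
    - [[0,0,0],[0,0,0],125]
    - [[0,0,0],[0,0,0],125]
    - [[0,0,0],[0,0,0],125]
    - [[0,0,0],[0,0,0],125]

```text
clock: 18.0
position: [0.5129, 0.2317, 0.2098]
orientation: [0.0, 0.999, 0.042, -0.0]
force: [-0.2, -0.3, 0.7]
finger_gap: 0.0448
```

Emit:
jog_arm:
  motion:
    - [[0,0,-0.3],[0,0,0],125]
    - [[0,0,-0.7],[0,0,0],125]
    - [[0,0,-1],[0,0,0],125]
    - [[0,0,-1],[0,0,0],125]
    - [[0,0,-1],[0,0,0],125]
    - [[0,0,-1],[0,0,0],125]
    - [[-0.5,0,-1],[0,0,0],125]
    - [[-1,0,-0.5],[0,0,0],125]

```text
clock: 19.0
position: [0.4757, 0.2286, 0.3751]
orientation: [-0.001, 0.999, 0.042, 0.002]
force: [-0.6, 0.4, 0.7]
finger_gap: 0.0449
```

Emit:
jog_arm:
  motion:
    - [[-1,0,0],[0,0,0],125]
    - [[-1,0,0],[0,0,0],125]
    - [[-1,0,0],[0,0,0],125]
    - [[-0.6,0,0],[0,0,0],125]
    - [[0,0,0],[0,0,0],125]
    - [[0,0,0],[0,0,0],125]

```text
clock: 19.75
position: [0.3866, 0.2211, 0.3728]
orientation: [-0.0, 0.999, 0.042, 0.001]
force: [-0.4, 0.3, -0.2]
finger_gap: 0.0445
```

```bash
python3 - <<'E'
from h import *
p,d=snap('top','top9');q,e=snap('scene','s9');w,_=snap('wrist','w9')
o=np.zeros((600,800,3),np.uint8);o[:300,:400]=cv2.resize(p,(400,300))
o[:300,400:]=cv2.resize(q[210:330,290:450],(400,300),interpolation=cv2.INTER_CUBIC)
o[300:,:400]=cv2.resize(w,(400,300));o[300:,400:]=cv2.resize(p[130:265,240:420],(400,300))
cv2.imwrite('pics/fin.png',o)
W=cloud('top',d);Z=W[...,2];a=cv2.imread('pics/top0.png')
m=(Z>.045)&(Z<.062)&(abs(W[...,0]-.513)<.08)&(abs(W[...,1]-.231)<.035);print(m.sum(),rect(W[m]) if m.any() else 0,Z[m].mean() if m.any() else 0)
T,s=tcp();print(s['clock'],s['position'],s['force'])
E
```

```text
579 (array([514.6, 231.4]), array([100.8,  37.2]), 4.9) 0.05455874241223637
19.9 [0.38647054 0.22105434 0.37232435] [ 0.03021223 -0.13805263 -0.00942154]
```

View pics/fin.png

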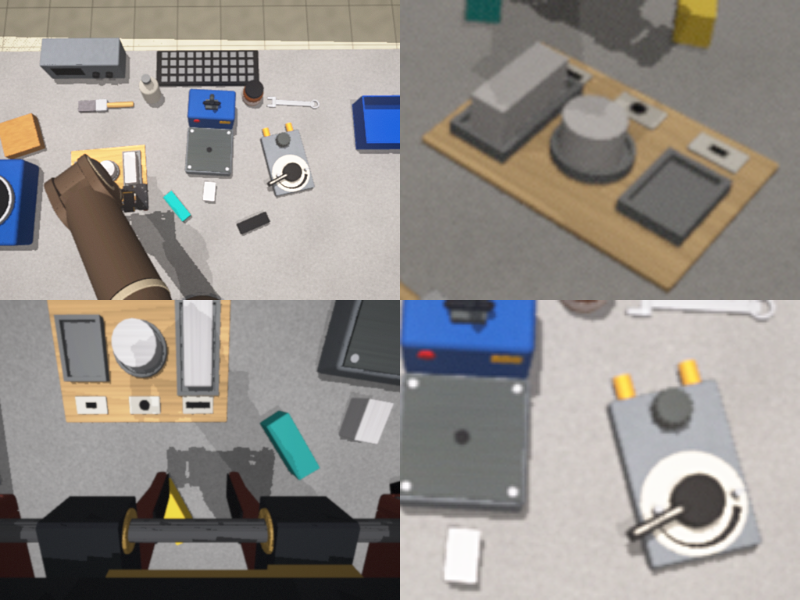

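The bar sits flat in the long tray: its top is at 54.5 mm, its centre about (514.6, 231.4) mm and its yaw 4.9°. The lever is at its off pin, the bystanders look unmoved and the robot is clear. Handing in.

```bash
python3 -c "
from h import *
print(manip.finish_job())"
```

```text
the job is handed in; nothing more can be done
None
```

The stand is closed down: the argon is off and the long check sample lies flat in its own tray. I handed the job in at about 20 s on the robot's clock; it reports no verdict.

- **Argon:** With the sample still over the spark hole, I turned the lever clockwise to its stop. The force rose to about 16–18 N with no further movement. Later pictures show the lever against the off pin, at the thin end of the scale.
- **Check sample:** I lifted it off the plate and lowered it into the long tray until I felt light contact (about 8 N), then let go. The last depth check puts its top at 54.5 mm, where 54 mm is expected. Its yaw is 4.9°, in line with the tray.
- **Everything else:** The last pictures show the regulator, bystanders and look-alikes apparently unmoved (checked by eye only), and the gripper well clear.
- **Disagreement:** The top and wrist cameras differed by about 3 mm on the tray's position. I placed between the two and corrected once from close by, well within the 6 mm margin. No check failed.

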